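# Swing the bench camera to the jaw model with its control stick

### The arm

A 6-joint arm with a two-finger parallel gripper is mounted at the origin on the work surface. World frame = base frame: x ahead of the robot, y to its left, z up, the work surface at z = 0. Lengths are in m, angles in rad, forces in N, time in s.
With the tool pointing down it reaches from about 0.325 to 0.775 m from the base axis. Payload 9.3 kg.
Tool frame: the origin (TCP) lies midway between the tips of the shut fingers; the grasp point (between the pads) lies 19 mm behind it; z points along the fingers, y is the line along which they close (so a half turn about z gives the same grasp; the last joint's range is limited). The gripper opens to 85 mm and grips with 20 to 120 N. Pads are 22 mm wide; open, the fingers measure 114 mm over their backs; the gripper's body (76 mm by 85 mm) begins 54 mm behind the grasp point. The pads swing forward as they close: fully open they stand 13 mm farther back than shut.
Start: joints at [-0.153, 0.259, 0.021, 1.334, 0, 1.418], TCP at [0.55, -0, 0.231] pointing down, gripper open.
Joint ranges: [-3.04, 3.04], [-0.91, 1.82], [-1.04, 1.36], [-1.92, 1.95], [-1.52, 1.45], [-3.14, 3.14]. Speed limits (rad/s): [2.22, 2.22, 2.79, 3.14, 3.14, 3.14].

### API

Orientations are given as [roll, pitch, yaw] about the fixed x, y, z axes, in that order (R = Rz(yaw) Ry(pitch) Rx(roll)).
In Python, from rig import robot gives the robot as it stands.
- The arm moves only by the tool send_rows, never from a script. Its argument "moves" is a list of rows, each a list of 7 numbers: the shift along the tool's x, y, z in cm, then the turn, a rotation vector about the tool's x, y, z in degrees, then the opening, from 0 (shut) to 1 (fully open). A call has exactly 8 rows; each row is the pose to reach, as a shift and turn from the pose commanded when the call began, along the tool's axes at that moment; what a row does not reach only later rows make up. A row lasts 1/8 s, in which the tool goes at most 62.5 mm and 10.7 degrees, less where a joint would pass 70% of its speed; a pose out of reach is approached as far as the arm can. A call with a gripper value outside its range is refused whole. The fingers move at their own pace and stop on an object; the grip force is fixed at half the most. Time passes only in rows, so rows that repeat a pose let the fingers close, or fill a call up. It gives the time, the measured TCP pose, the force, the opening and the grip force at its end, in the units of the state.
- robot.get_state(): the state, without advancing time (a new reading comes with each control period).
- robot.grab_frame(name): name is "scene" or "side" or "wrist"; returns a dict with "frame" (400x640x3 uint8, red, green, blue), "depth" (400x640 float32, m along the optical axis (not along the pixel's ray), 0 where there is no reading), "fx", "fy", "cx", "cy" (pixels), "R" (3x3) and "t" (3): a world point X has camera coordinates R X + t; the wrist camera has in their place "mount" (4x4, takes a point from camera to tool coordinates, whose origin is the TCP and whose axes are the flange's). Camera axes: x right, y down, z forward; pixel columns grow to the right and rows downward; lengths in m; the calibration is good to about 2 mm. A picture is of the moment at which its call begins: read the wrist's pose just before it.
- robot.finish_job(): hands the job in; it is judged then, once.
The state is a dict: "time": time; "qpos": joint angles; "joint_vel": joint speeds; "joint_torque": joint torques, N m; "ee_pos": TCP position; "tool_rot": TCP orientation; "force": force on the tool from outside, world axes, zero at the start; "wrist_torque": the same for the moment, N m; "finger_gap": finger opening in m; "grasp_force": force on a finger pad.
Only numpy, scipy, OpenCV 4.12 (cv2) and the standard library are available. Lean on these libraries where they do the work, as an engineer would, in place of code of your own. Each camera call takes 0.05 s, during which the arm holds its last target. There are 200 camera calls.

### The job

Swing the bench camera round to the plaster jaw model: on the control box with the tall ball-topped stick, tilt that stick sideways to the side of its box on which the jaw model lies, nearly as far as it goes, hold it there for two seconds, then let it go so that it stands upright again. Do not tilt it to the other side, do not tilt the short flat-capped stick on the other box, and do not push the jaw model about.

Things in the scene. Friction and masses are not known exactly. Their poses are not given: they have to be found in the camera images.
- tall_box: Grey control box, 120 mm (x) by 110 mm (y) by 50 mm high, fixed to the bench, carrying the tall ball-topped stick. Origin at the centre of its underside; x points roughly away from the robot, y to the box's left, z up, turned by up to 20 degrees. The stick's pivot lies 45 mm above the origin. It may stand left of, right of or between the other box and the jaw model.
- tall_ball (a point): Centre of the black ball, 28 mm across, on top of the tall stick (10 mm steel shaft). Upright, it is 135 mm above the bench, 90 mm above the pivot. It tilts about the pivot in any direction, up to 0.45 rad (26 degrees: the ball is then 39 mm to the side and 9 mm lower). A spring brings it upright when let go; about 3 N at the ball holds it fully over.
- stub_cap (a point): Centre of the flat black cap, 34 mm across and 10 mm thick, of the short spring-centred stick in the middle of the other box, which is otherwise the same as tall_box and also fixed. 80 mm above the bench, 35 mm above its pivot. To be left alone.
- jaw_model: Loose off-white plaster jaw model with a horseshoe of teeth, about 75 mm (x) by 64 mm (y) by 33 mm high, 0.2 kg; not the plain round plaster disc. Origin at the middle of its underside, z up; the arch opens to its +x. It lies at least 100 mm to the left (+y) or right (-y) of tall_box's centre along tall_box's y axis: that side is the way to tilt.
There are look-alikes about, which are no part of the job. What is shaped like the tall_box but blue is not meant.

How it is judged:
On the way:
1. the tall stick is tilted sideways towards the jaw model's side (ball at least 22 mm that way along the box's y axis and within 18 mm along its x axis) and held there for 1.5 s (((y of jaw_model in the frame of tall_box above 0 m and y of tall_ball in the frame of tall_box above 0.022 m and x of tall_ball in the frame of tall_box between -0.018 and 0.018 m) or (y of jaw_model in the frame of tall_box below 0 m and y of tall_ball in the frame of tall_box below -0.022 m and x of tall_ball in the frame of tall_box between -0.018 and 0.018 m))), for 1.5 s.
At the end, for the whole second after the job is handed in: After the hold, the tall stick is let go and stands upright again (ball within 10 mm of the middle along both axes of its box), the short stick's cap is within 8 mm and the jaw model within 20 mm of where they were (y of tall_ball in the frame of tall_box between -0.01 and 0.01 m and x of tall_ball in the frame of tall_box between -0.01 and 0.01 m and distance of jaw_model from where it was at the start of the episode below 0.02 m and distance of stub_cap from where it was at the start of the episode below 0.008 m); the robot touches nothing.
It fails at once if the tall stick is tilted to the side away from the jaw model (ball more than 15 mm that way) ((y of jaw_model in the frame of tall_box above 0 m and y of tall_ball in the frame of tall_box below -0.015 m) or (y of jaw_model in the frame of tall_box below 0 m and y of tall_ball in the frame of tall_box above 0.015 m)).
It fails at once if the short stick is tilted (cap more than 8 mm from where it was, about 13 degrees) (distance of stub_cap from where it was at the start of the episode above 0.008 m).
It fails at once if the jaw model is pushed more than 20 mm (distance of jaw_model from where it was at the start of the episode above 0.02 m).
It also fails if it takes over 35 s, if anything falls off the work surface, if the arm or the gripper's body presses on something with over 40 N, if the wrist force passes 120 N, or if a joint passes its speed limit or range.

## Working session

There is one attempt and no reset: what is moved stays moved. The work goes in short steps, Python scripts to look and compute and a tool call to move; the robot and the scene stay as the last step left them, time stands still between calls to the robot, and variables do not carry over. Pictures are saved under pics/ and viewed, at most 10 in all, crops included, and the job is handed in when it is done.

Besides the shell and the picture viewer there is one more tool, called after ">>>" in YAML: its name, and indented under it one key for each argument. send_rows: Moves the arm, as the interface text tells. Its arguments: {"type":"object","properties":{"moves":{"type":"array"}},"required":["moves"]}

```bash
mkdir -p pics
cat > h.py <<'E'
import numpy as np, cv2
from rig import robot
def grab(n):
    s=robot.get_state(); f=robot.grab_frame(n); return s,f
def world(f,u,v,z=None):
    R=np.array(f["R"]);t=np.array(f["t"]);c=-R.T@t
    d=R.T@np.array([(u-f["cx"])/f["fx"],(v-f["cy"])/f["fy"],1.])
    if z is None: return c+d*f["depth"][int(v),int(u)]
    return c+d*(z-c[2])/d[2]
E
python3 - <<'E'
from h import *
for n in ("scene","side"):
    s,f=grab(n); cv2.imwrite(f"pics/{n}0.png",f["frame"][:,:,::-1]); np.save(f"{n}0.npy",f,allow_pickle=True)
    print(n,-np.array(f["R"]).T@f["t"],f["fx"])
print(robot.get_state())
E
```

```text
scene [ 0.97378272 -0.05183026  0.90731466] 471.4363677832576
side [0.44529175 0.61661988 0.56234254] 365.7588590931409
{'time': 0.1, 'qpos': array([-1.52584003e-01,  2.59157725e-01,  2.08226670e-02,  1.33367829e+00,
        2.53124523e-05,  1.41818791e+00]), 'joint_vel': array([-0.00097912, -0.00151292,  0.00368979, -0.00232971,  0.00032414,
       -0.00125974]), 'joint_torque': array([ 3.14176716e-03, -5.56694484e+01,  3.45071769e+01,  1.17344077e-02,
       -2.28166823e-04,  1.16645586e-05]), 'ee_pos': array([5.49753651e-01, 4.95382784e-05, 2.30708853e-01]), 'tool_rot': array([-3.14039363e+00, -2.10025220e-04,  1.57082060e+00]), 'force': array([0.41677691, 0.52676702, 0.11187762]), 'wrist_torque': array([-0.01102386, -0.03431383,  0.02831662]), 'grasp_force': 0.0, 'finger_gap': 0.08541027989723281}
```

View pics/scene0.png

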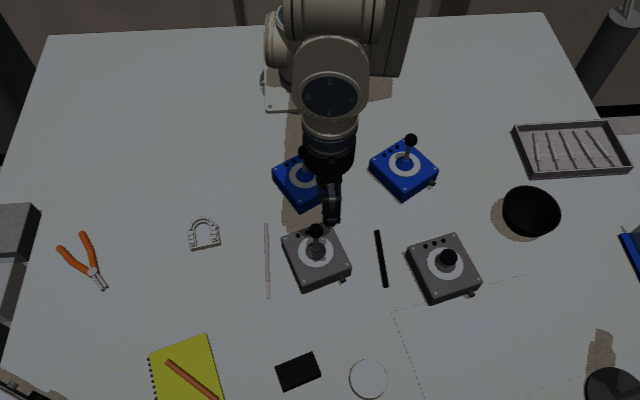

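View pics/side0.png

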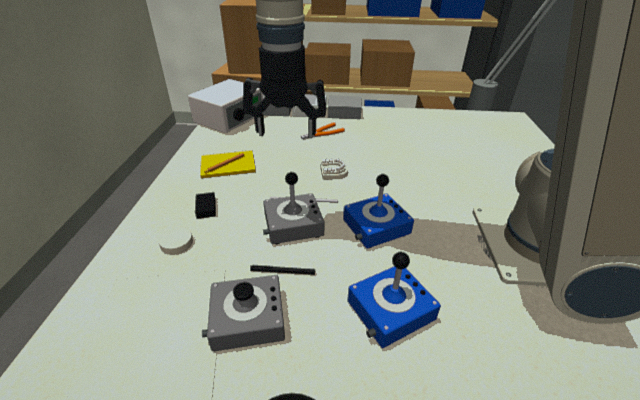

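Scene view: x grows downward in the image and y to the right. The candidates are:
- **Ball sticks:** grey box with the tall ball at (316,231), which is the one wanted. The two blue boxes with balls at (303,152) and (411,140) are decoys.
- **Other grey box:** the stub cap at (448,257), to be left alone.
- **Jaw:** the horseshoe at (204,234). The plain disc at (369,379) is a decoy.

In the side view, the tall grey ball is at (291,178), the stub at (243,291) and the jaw at (333,168). The jaw is on the box's -y side.

Run:
```python
from h import *
F={n:np.load(n+"0.npy",allow_pickle=True).item() for n in("scene","side")}
def ball(n,u,v,r=9):
    g=F[n]["frame"].max(2)[v-r:v+r+1,u-r:u+r+1]
    m=(g<60).astype(np.uint8); 
    m=cv2.morphologyEx(m,cv2.MORPH_OPEN,np.ones((5,5),np.uint8))
    k,l,st,c=cv2.connectedComponentsWithStats(m); i=1+st[1:,4].argmax()
    return c[i]+[u-r,v-r],st[i]
def tri(a,b):
    A=[];y=[]
    P=[]
    for n,p in(("scene",a),("side",b)):
        f=F[n];K=np.array([[f["fx"],0,f["cx"]],[0,f["fy"],f["cy"]],[0,0,1]]);P.append(K@np.c_[f["R"],f["t"]])
    X=cv2.triangulatePoints(P[0],P[1],np.array(a,float).reshape(2,1),np.array(b,float).reshape(2,1));X=(X[:3]/X[3]).ravel()
    q=P[0]@np.r_[X,1];return X,np.hypot(*(q[:2]/q[2]-a))
for nm,a,b in(("tall",(316,231),(291,178)),("stub",(448,257),(243,291)),("blue1",(303,152),(382,181)),("blue2",(411,140),(401,260))):
    pa,sa=ball("scene",*a,r=11);pb,sb=ball("side",*b,r=11);print(nm,pa,sa,pb,sb,*tri(pa,pb))
f=F["scene"];print("jaw",world(f,204,234,.02),f["depth"][231,316],world(f,316,231))
# box tops: grey mask from depth height
d=f["depth"];v,u=np.mgrid[0:400,0:640]
R=np.array(f["R"]);c=-R.T@f["t"]
W=np.stack([(u-f["cx"])/f["fx"]*d,(v-f["cy"])/f["fy"]*d,d],-1)@R+c
m=((abs(W[...,2]-.05)<.008)&(d>0)).astype(np.uint8)
m=cv2.morphologyEx(m,cv2.MORPH_OPEN,np.ones((3,3),np.uint8))
cs,_=cv2.findContours(m,0,2)
for k in cs:
    if cv2.contourArea(k)>800:
        pts=np.array([world(f,*p,.05)[:2] for p in k[:,0]],np.float32)*1000
        print(k[:,0].mean(0),cv2.minAreaRect(pts))
```

```text
tall [316.78901734 230.39017341] [  0   0  23  23 346] [291.07476636 178.07476636] [  6   6  11  11 107] [ 0.54573941 -0.0149385   0.13679193] 0.04451897271614421
stub [446.44508671 259.0433526 ] [  0   3  20  20 346] [243.1320132  291.42244224] [  2   3  19  18 303] [0.59404192 0.23442131 0.07526595] 0.17646963388879847
blue1 [306.85014409 151.96829971] [  6   0  17  23 347] [382.07476636 180.07476636] [  6   5  11  11 107] [ 0.35744668 -0.02122396  0.13742204] 0.5388921610307194
blue2 [410.41791045 139.70149254] [  5   5  12  13 134] [400.42790698 260.37674419] [  3   4  16  16 215] [0.34096949 0.20100304 0.13542926] 0.1412431758285812
jaw [ 0.47139268 -0.25040558  0.02      ] 0.8695779 [ 0.55185682 -0.01687699  0.14554366]
[444.79285714 265.12142857] ((594.19580078125, 234.5205078125), (120.98914337158203, 112.15669250488281), 14.243829727172852)
[315.47191011 255.09550562] ((547.5862426757812, -18.09503173828125), (121.66168975830078, 110.0746078491211), 18.21811866760254)
[ 19.6875  231.03125] ((438.0763854980469, -635.1338500976562), (134.91151428222656, 62.444244384765625), 15.499905586242676)
[296.04494382 179.12359551] ((366.26055908203125, -42.38818359375), (123.20245361328125, 77.40999603271484), 29.232250213623047)
[402.27966102 164.46610169] ((344.1863098144531, 198.6418914794922), (122.01212310791016, 113.7743911743164), 32.56511688232422)
```

Run:
```python
from h import *
i=cv2.imread("pics/scene0.png")[120:310,180:500]
cv2.imwrite("pics/crop.png",cv2.resize(i,None,fx=2.4,fy=2.4,interpolation=cv2.INTER_CUBIC))
```

```text
(no output)
```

View pics/crop.png

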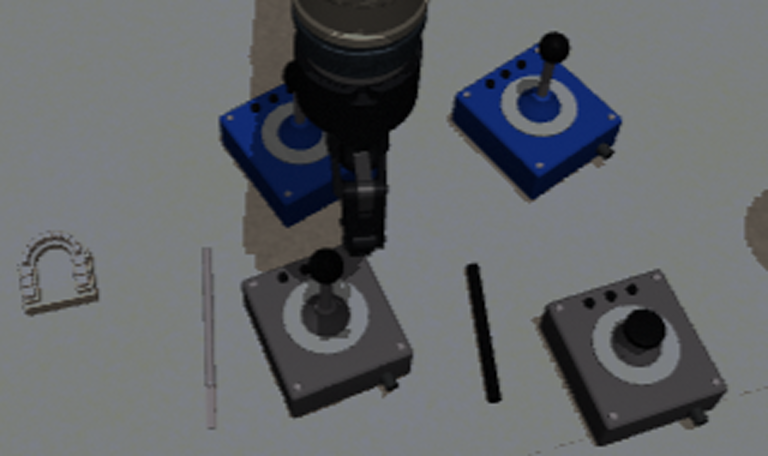

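Crop: the chosen grey box has the ball at (325,265), the jaw horseshoe is at (60,272), left of it, which is -y, and the flat-capped stub is at (643,328). The tall ball measures (0.546,-0.0155,0.137), against an expected height of 0.135. The box is 121.7x110 mm, as given, with a yaw of +18.2°. The jaw is at box y of about -0.20 m. I'll grasp the ball across the box's x axis, then shift it towards -y.

>>> send_rows:
  moves:
    - [-0.8, -0.2, 0, 0, 0, -9, 1]
    - [-1.55, -0.4, 1, 0, 0, -18.2, 1]
    - [-1.55, -0.4, 3.5, 0, 0, -18.2, 1]
    - [-1.55, -0.4, 6.5, 0, 0, -18.2, 1]
    - [-1.55, -0.4, 9, 0, 0, -18.2, 1]
    - [-1.55, -0.4, 11, 0, 0, -18.2, 1]
    - [-1.55, -0.4, 11.6, 0, 0, -18.2, 1]
    - [-1.55, -0.4, 11.6, 0, 0, -18.2, 1]

```text
time: 1.1
ee_pos: [0.546, -0.0155, 0.1153]
tool_rot: [-3.141, -0.0, 1.888]
force: [-0.9, -0.1, 0.2]
finger_gap: 0.0857
grasp_force: 0.0
```

Run:
```python
from h import *
s,f=grab("side");cv2.imwrite("pics/side1.png",cv2.resize(f["frame"][80:280,180:460,::-1],None,fx=2.5,fy=2.5));print(s["ee_pos"],s["tool_rot"],s["force"])
```

```text
[ 0.54597405 -0.01551831  0.11527053] [-3.14116659e+00 -2.16123118e-04  1.88841522e+00] [-0.85568867 -0.09319426  0.17124751]
```

View pics/side1.png

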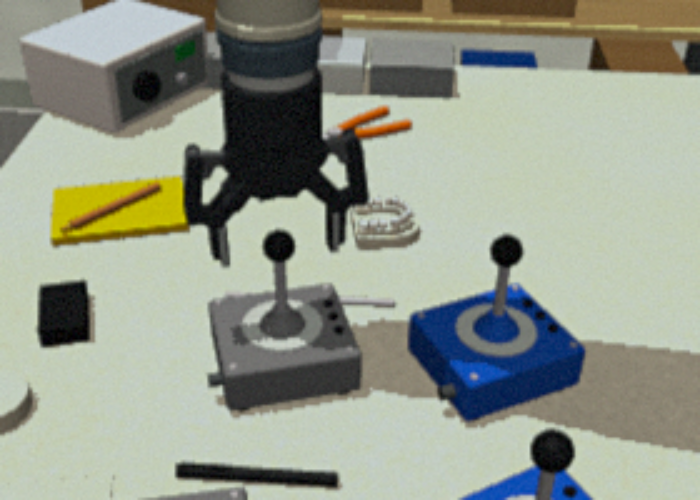

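The ball at (279,246) sits midway between the fingertips at (222,250) and (335,235). Closing now.

>>> send_rows:
  moves:
    - [0, 0, 0, 0, 0, 0, 0.5]
    - [0, 0, 0, 0, 0, 0, 0.4]
    - [0, 0, 0, 0, 0, 0, 0.3]
    - [0, 0, 0, 0, 0, 0, 0.2]
    - [0, 0, 0, 0, 0, 0, 0.2]
    - [0, 0, 0, 0, 0, 0, 0.2]
    - [0, 0, 0, 0, 0, 0, 0.2]
    - [0, 0, 0, 0, 0, 0, 0.2]

```text
time: 2.15
ee_pos: [0.5463, -0.0156, 0.1158]
tool_rot: [3.141, 0.001, 1.888]
force: [-1.5, 0.5, 5.7]
finger_gap: 0.025
grasp_force: 58.7
```

>>> send_rows:
  moves:
    - [-0.4, 0, 0, 0, 0, 0, 0.2]
    - [-0.9, 0, 0.05, 0, 0, 0, 0.2]
    - [-1.4, 0, 0.1, 0, 0, 0, 0.2]
    - [-1.9, 0, 0.2, 0, 0, 0, 0.2]
    - [-2.4, 0, 0.3, 0, 0, 0, 0.2]
    - [-2.8, 0, 0.45, 0, 0, 0, 0.2]
    - [-3.1, 0, 0.55, 0, 0, 0, 0.2]
    - [-3.1, 0, 0.55, 0, 0, 0, 0.2]

```text
time: 3.15
ee_pos: [0.5559, -0.0447, 0.1102]
tool_rot: [3.141, -0.001, 1.888]
force: [-0.7, 2.0, 7.2]
finger_gap: 0.0252
grasp_force: 59.9
```

Run:
```python
from h import *
s,f=grab("side");a=f["frame"][80:280,180:460,::-1]
s,g=grab("scene");b=g["frame"][180:320,230:400,::-1]
b=cv2.resize(b,(400,329));a=cv2.resize(a,(400,286))[:286]
cv2.imwrite("pics/t2.png",np.vstack([a,b[:310]]));print(s["ee_pos"],s["force"])
```

```text
[ 0.55586915 -0.044606    0.11024855] [-0.9235125   2.7160697   7.73525173]
```

View pics/t2.png

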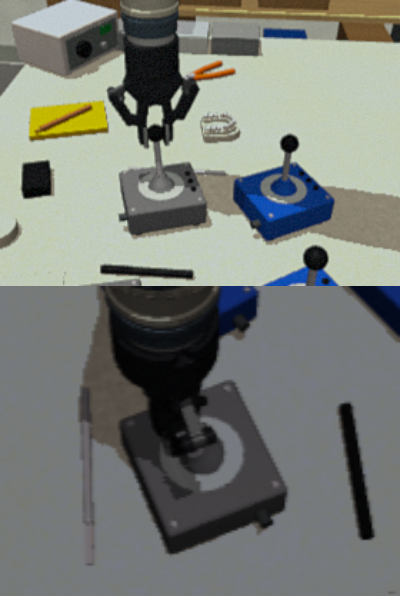

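The ball stays between the fingers at (155,132) in the side part. The stick leans to -y, towards the pen and the jaw in the scene part, and the 2.7 N reaction fits a near-full tilt. I'll hold for over 2 s, bring it back upright, then open.

>>> send_rows:
  moves:
    - [0, 0, 0, 0, 0, 0, 0.2]
    - [0, 0, 0, 0, 0, 0, 0.2]
    - [0, 0, 0, 0, 0, 0, 0.2]
    - [0, 0, 0, 0, 0, 0, 0.2]
    - [0, 0, 0, 0, 0, 0, 0.2]
    - [0, 0, 0, 0, 0, 0, 0.2]
    - [0, 0, 0, 0, 0, 0, 0.2]
    - [0, 0, 0, 0, 0, 0, 0.2]

```text
time: 4.25
ee_pos: [0.5559, -0.0445, 0.1103]
tool_rot: [3.14, -0.001, 1.889]
force: [-0.5, 2.8, 7.2]
finger_gap: 0.0253
grasp_force: 59.9
```

>>> send_rows:
  moves:
    - [0, 0, 0, 0, 0, 0, 0.2]
    - [0, 0, 0, 0, 0, 0, 0.2]
    - [0, 0, 0, 0, 0, 0, 0.2]
    - [0, 0, 0, 0, 0, 0, 0.2]
    - [0, 0, 0, 0, 0, 0, 0.2]
    - [0, 0, 0, 0, 0, 0, 0.2]
    - [0, 0, 0, 0, 0, 0, 0.2]
    - [0, 0, 0, 0, 0, 0, 0.2]

```text
time: 5.25
ee_pos: [0.5559, -0.0445, 0.1103]
tool_rot: [3.14, -0.001, 1.889]
force: [-0.0, 3.3, 7.8]
finger_gap: 0.0251
grasp_force: 59.9
```

>>> send_rows:
  moves:
    - [0.4, 0, -0.1, 0, 0, 0, 0.2]
    - [0.9, 0, -0.25, 0, 0, 0, 0.2]
    - [1.4, 0, -0.35, 0, 0, 0, 0.2]
    - [1.9, 0, -0.45, 0, 0, 0, 0.2]
    - [2.4, 0, -0.5, 0, 0, 0, 0.2]
    - [2.8, 0, -0.55, 0, 0, 0, 0.2]
    - [3.0, 0, -0.55, 0, 0, 0, 0.2]
    - [3.0, 0, -0.55, 0, 0, 0, 0.2]

```text
time: 6.25
ee_pos: [0.5462, -0.0164, 0.1151]
tool_rot: [-3.141, 0.0, 1.889]
force: [1.9, -2.8, -0.5]
finger_gap: 0.0253
grasp_force: 59.3
```

>>> send_rows:
  moves:
    - [0, 0, 0, 0, 0, 0, 0.5]
    - [0, 0, 0, 0, 0, 0, 1]
    - [0, 0, 0, 0, 0, 0, 1]
    - [0, 0, 0, 0, 0, 0, 1]
    - [0, 0, 0, 0, 0, 0, 1]
    - [0, 0, 0, 0, 0, 0, 1]
    - [0, 0, 0, 0, 0, 0, 1]
    - [0, 0, 0, 0, 0, 0, 1]

```text
time: 7.25
ee_pos: [0.5463, -0.0165, 0.1153]
tool_rot: [-3.142, 0.0, 1.888]
force: [-0.1, -0.5, 0.6]
finger_gap: 0.0854
grasp_force: 0.0
```

>>> send_rows:
  moves:
    - [0, 0, -1, 0, 0, 0, 1]
    - [0, 0, -3, 0, 0, 0, 1]
    - [0, 0, -6, 0, 0, 0, 1]
    - [0, 0, -9, 0, 0, 0, 1]
    - [0, 0, -11, 0, 0, 0, 1]
    - [0, 0, -11.5, 0, 0, 0, 1]
    - [0, 0, -11.5, 0, 0, 0, 1]
    - [0, 0, -11.5, 0, 0, 0, 1]

```text
time: 8.25
ee_pos: [0.546, -0.0164, 0.2294]
tool_rot: [-3.14, -0.001, 1.888]
force: [-0.2, -0.3, -0.3]
finger_gap: 0.0857
grasp_force: 0.0
```

Run:
```python
from h import *
s,f=grab("side");cv2.imwrite("pics/end.png",f["frame"][:,:,::-1]);print(s["time"],s["ee_pos"],s["force"],s["finger_gap"])
```

```text
8.25 [ 0.54595527 -0.01637749  0.22939689] [-0.22661433 -0.26420896 -0.26416143] 0.08570290995686063
```

View pics/end.png

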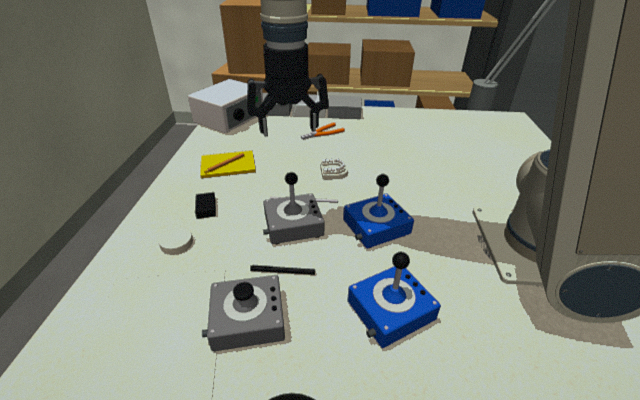

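The ball is back at (291,178), the stub at (243,291) and the jaw at (333,168), all where they started, and the gripper is clear.

```bash
python3 -c "
from rig import robot
print(robot.finish_job())"
```

```text
the job is handed in; nothing more can be done
None
```

I tilted the tall stick about 30 mm towards the jaw model (its box's -y side), held it there for just over 2 s, then brought it back upright and released it; in the last picture the short stick and jaw model hadn't moved, and the job is handed in (no verdict was returned).

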